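# Unhook the oblong link from the ceiling hook and bin both singly

## Task

On the prep table an oblong steel link is caught under the horns of a double ceiling hook that stands on its round flange. Twist the link until it lies along the horns and lift it off over them, leaving the hook standing on the table, and lay the link flat in the round steel pan; then stand the hook upright on its flange in the rectangular steel tray.

Things in the scene. Friction and masses are not known exactly. Their poses are not given: they have to be found in the camera images.
- link: Oblong closed ring of bright steel bar on edge, 90 mm long (x), 46 wide (y), 14 high; bar 10 mm wide, slot 26 x 70 mm. Origin: slot centre, underside. 0.2 kg. It starts flat on the hook's flange (underside 5 mm above the table), stem through its slot, x axis 65 to 115 deg from the horns: a straight lift takes the hook along. Grasp from above across the 46 mm; the horns fit between the fingers.
- hook: Loose double dark-steel hook, anchor-shaped, 43 mm high, 0.21 kg: flange 64 mm wide, 5 thick; stem 11 thick; bar on top 40 long (x), 11 wide (y), 33 to 43 mm up, its ends (horns) turned down to 29 mm. Origin: stem axis, underside. The link can rise 10 mm before meeting the horns; it passes over them when concentric, x axes within 15 deg (either way). Pinch from above across the 11 mm.
- pan_floor (a point): Centre of the flat floor of the round steel pan, 4 mm above the table: inside diameter about 188 mm, wall 3 mm, rim 35 mm above the table, z up. The pan is fixed to the table. The link goes here.
- tray_floor (a point): Centre of the flat floor of the rectangular steel tray, 4 mm above the table: inside 192 mm (x axis) by 152 mm (y axis), walls 4 mm, rim 40 mm above the table, z up. The tray is fixed to the table. The hook goes here.
Things that resemble listed ones, but are neither listed nor needed, are in the scene too. Leave any orange or purple look-alike of the hook alone.

How it is judged:
By the outcome, as a careful person would: the job done as asked, in the order asked, and still so for the second after the job is handed in, with the robot touching nothing.
It also fails if it takes over 61 s, if anything falls off the work surface, if the arm or the gripper's body presses on something with over 40 N, if the wrist force passes 120 N, or if a joint passes its speed limit or range.

## Robot

A 6-joint arm with a two-finger parallel gripper is mounted at the origin on the work surface. World frame = base frame: x ahead of the robot, y to its left, z up, the work surface at z = 0. Lengths are in m, angles in degrees, forces in N, time in s.
With the tool pointing down it reaches from about 0.3 to 0.75 m from the base axis. Payload 8.5 kg.
Tool frame: the origin (TCP) lies on the centre line of the jaws, within the pads' length; the fingertips stand 25 mm ahead of it and the grasp point (between the pads) lies 6 mm ahead of it; z points along the fingers, y is the line along which they close (so a half turn about z gives the same grasp; the last joint's range is limited). The gripper opens to 85 mm and grips with 20 to 120 N. Pads are 22 mm wide; open, the fingers measure 114 mm over their backs; the gripper's body (76 mm by 85 mm) begins 54 mm behind the grasp point. The pads swing forward as they close: fully open they stand 13 mm farther back than shut.
Start: joints at [-12.336, 21.807, 74.336, -0, 83.858, -12.336], TCP at [0.55, 0, 0.256] pointing down, gripper open.
Joint ranges: [-178.18, 178.18], [-50.72, 133.34], [12.68, 142.11], [-81.47, 261.47], [9.98, 163.14], [-165.26, 165.26]. Speed limits (degrees/s): [136.94, 136.94, 180, 180, 180, 180].

## Interface

Orientations are given as a 3x3 rotation matrix whose columns are the frame's x, y, z axes.
In Python, from rig import telemetry, optics, env gives the robot as it stands.
- The arm moves only by the tool send_rows, never from a script. Its argument "deltas" is a list that holds one entry, the list of rows, each a list of 7 numbers: the shift along the tool's x, y, z in m, then the turn, a rotation vector about the tool's x, y, z in rad, then the opening, from -1 (shut) to 1 (fully open), so that 0 is half open. In form: [[[x, y, z, ax, ay, az, grip], ...]]. A call has 1 to 12 rows; each row shifts and turns the commanded pose from where the row before left it, along the tool's axes as they then stand; what a row does not reach is not made up. A row lasts 1/8 s, in which the tool goes at most 62.5 mm and 10.7 degrees, less where a joint would pass 70% of its speed; a pose out of reach is approached as far as the arm can. A call is refused whole if a number of a shift passes 0.0625 or a number of a turn 0.188, either way. A call with a gripper value outside its range is refused whole. The fingers move at their own pace and stop on an object; "squeeze" is the grip in N (left out, the last holds). Time passes only in rows, so rows that do not move let the fingers close. It gives the time, the measured TCP pose, the force, the opening and the grip force at its end, in the units of the state.
- telemetry.observe(): the state, without advancing time (a new reading comes with each control period).
- optics.get_image(name): name is "scene" or "side" or "wrist"; returns a dict with "image" (480x640x3 uint8, red, green, blue), "range_z" (480x640 float32, m along the optical axis (not along the pixel's ray), 0 where there is no reading), "K" (3x3 intrinsics, pixels), "rvec" (rotation vector, rad) and "tvec" (3), from world to camera coordinates, as OpenCV has them; the wrist camera has in their place "hand_eye" (4x4, takes a point from camera to tool coordinates, whose origin is the TCP and whose axes are the flange's). Camera axes: x right, y down, z forward; pixel columns grow to the right and rows downward; lengths in m; the calibration is good to about 2 mm. A picture is of the moment at which its call begins: read the wrist's pose just before it.
- env.close_job(): hands the job in; it is judged then, once.
The state is a dict: "time_s": time; "q": joint angles; "qvel": joint speeds; "joint_efforts": joint torques, N m; "position": TCP position; "tool_rot": TCP orientation; "ft_force": force on the tool from outside, world axes, zero at the start; "wrist_torque": the same for the moment, N m; "grip_width": finger opening in m; "gripper_force": force on a finger pad.
Only numpy, scipy, OpenCV 4.12 (cv2) and the standard library are available. Lean on these libraries where they do the work, as an engineer would, in place of code of your own. Each camera call takes 0.05 s, during which the arm holds its last target. There are 200 camera calls.

## Working session

There is one attempt and no reset: what is moved stays moved. The work goes in short steps, Python scripts to look and compute and a tool call to move; the robot and the scene stay as the last step left them, time stands still between calls to the robot, and variables do not carry over. Pictures are saved under pics/ and viewed, at most 10 in all, crops included, and the job is handed in when it is done.

Besides the shell and the picture viewer there is one more tool, called after "Emit:" by a JSON object that holds its "fn" and its "kwargs", one argument or row to a line. send_rows: Moves the arm, as the interface text tells. Its arguments: {"type":"object","properties":{"deltas":{"type":"array"},"squeeze":{"type":"number"}},"required":["deltas"]}

```bash
mkdir -p pics
cat > h.py <<'E'
import numpy as np,cv2
from rig import telemetry,optics,env
def grab(n):
    s=telemetry.observe(); d=optics.get_image(n)
    K=np.array(d["K"])
    if n=="wrist":
        T=np.eye(4);T[:3,:3]=np.array(s["tool_rot"]);T[:3,3]=s["position"]
        W=T@np.array(d["hand_eye"])
    else:
        R=cv2.Rodrigues(np.array(d["rvec"],float))[0];W=np.eye(4);W[:3,:3]=R.T;W[:3,3]=-R.T@np.array(d["tvec"]).ravel()
    return d["image"],d["range_z"],K,W,s
def ray(K,W,u,v,z):
    r=W[:3,:3]@np.linalg.inv(K)@np.array([u,v,1.]);c=W[:3,3]
    return c+r*(z-c[2])/r[2]
def cloud(D,K,W):
    v,u=np.mgrid[:480,:640]
    P=np.stack([(u-K[0,2])/K[0,0]*D,(v-K[1,2])/K[1,1]*D,D],-1)
    return P@W[:3,:3].T+W[:3,3]
def save(n,im):cv2.imwrite("pics/"+n+".png",im[...,::-1])
E
python3 - <<'E'
from h import *
for n in("scene","side"):
    im,D,K,W,s=grab(n); save(n+"0",im); np.savez(n+"0.npz",im=im,D=D,K=K,W=W); print(n,W.round(3).tolist(),K[0,0])
print(s)
E
```

```text
scene [[-0.049, 0.576, -0.816, 1.287], [0.999, 0.047, -0.027, 0.017], [0.023, -0.816, -0.577, 0.621], [0.0, 0.0, 0.0, 1.0]] 554.6858862218068
side [[0.978, -0.143, 0.151, 0.391], [-0.208, -0.638, 0.741, -0.587], [-0.01, -0.756, -0.654, 0.533], [0.0, 0.0, 0.0, 1.0]] 445.1749379894344
{'time_s': 0.05, 'q': array([-1.23369578e+01,  2.18410038e+01,  7.43836348e+01,  1.26744022e-03,
        8.38583692e+01, -1.23372807e+01]), 'qvel': array([ 0.06399396,  0.01184029, -0.02453934,  0.05156384, -0.04221244,
        0.03710227]), 'joint_efforts': array([ 4.97615823e-03, -4.49694228e+01, -2.31961209e+01, -1.32675173e-04,
        3.53288269e-03, -5.22844914e-05]), 'position': array([5.49750265e-01, 4.62251836e-05, 2.55718211e-01]), 'tool_rot': array([[-3.01849794e-06,  9.99999005e-01, -1.41060565e-03],
       [ 9.99999945e-01,  3.48545261e-06,  3.31028986e-04],
       [ 3.31033574e-04, -1.41060458e-03, -9.99998950e-01]]), 'ft_force': array([ 0.93412913, -0.30996716, -0.34347513]), 'wrist_torque': array([-0.01426385, -0.00199277, -0.04576969]), 'gripper_force': 0.0, 'grip_width': 0.0854468944199959}
```

View pics/scene0.png

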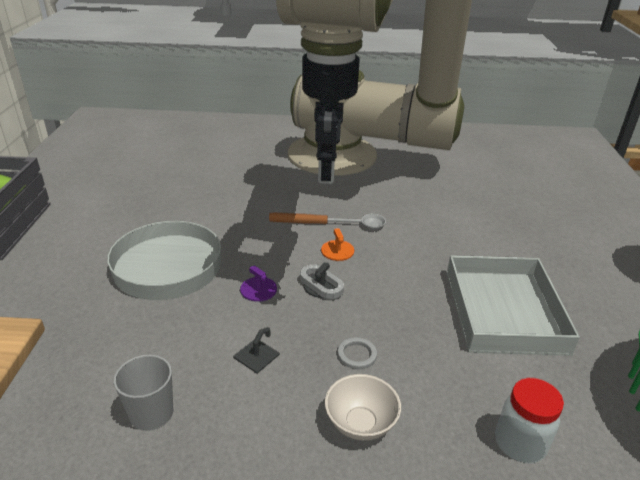

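Candidates: dark hook with link on a round flange at (321,280); dark hook on a square plate at (258,350); orange (338,245); purple (258,285); round ring at (357,352). The one meant is (321,280), with an oblong link, a dark hook and a round flange. I'll confirm it in a crop.

Run:
```python
from h import *
z=np.load("scene0.npz");im=z["im"];K,W=z["K"],z["W"]
s=np.load("side0.npz")
a=cv2.resize(im[230:320,225:375],(600,360),interpolation=3)
c=ray(K,W,321,282,0.02); print(c)
M=np.linalg.inv(s["W"]);p=s["K"]@(M[:3,:3]@c+M[:3,3]);u,v=(p[:2]/p[2]).astype(int);print(u,v)
b=cv2.resize(s["im"][v-30:v+30,u-75:u+75],(600,240),interpolation=3)
save("crop0",np.vstack([a,b]))
for n,q in(("scene",z),("side",s)):
    P=cloud(q["D"],q["K"],q["W"]);m=(q["D"]>0)&(np.linalg.norm(P[...,:2]-c[:2],axis=-1)<.055)
    Q=P[m];
    for lo,hi in((.013,.024),(.030,.05)):
        k=Q[(Q[:,2]>lo)&(Q[:,2]<hi)]
        if len(k)>4:
            r=cv2.minAreaRect((k[:,:2]*1000).astype(np.float32));print(n,lo,len(k),r,k[:,2].max())
    # pan/tray rims
    zz=P[...,2];
    for nm,h,cx in(("pan",.035,(165,258)),("tray",.040,(510,305))):
        if n=="scene": cc=ray(K,W,*cx,.02)
        else: cc={"pan":ray(K,W,165,258,.02),"tray":ray(K,W,510,305,.02)}[nm]
        m=(q["D"]>0)&(abs(zz-h)<.004)&(np.linalg.norm(P[...,:2]-cc[:2],axis=-1)<.15)
        k=(P[m][:,:2]*1000).astype(np.float32)
        if len(k)>10: print(n,nm,len(k),cv2.minEnclosingCircle(k) if nm=="pan" else cv2.minAreaRect(k))
```

```text
[ 5.40839982e-01 -2.45342074e-04  2.00000000e-02]
341 242
scene 0.013 632 ((529.8193969726562, 0.15610504150390625), (92.25856018066406, 49.47177505493164), 44.497108459472656) 0.023990522980034124
scene 0.03 147 ((530.2655639648438, 0.11200141906738281), (11.661049842834473, 40.193119049072266), 64.2921142578125) 0.04683080104587256
scene pan 866 ((492.22607421875, -283.8838806152344), 100.96244049072266)
scene tray 1345 ((569.26416015625, 309.4450378417969), (205.89071655273438, 161.8578643798828), 1.7024474143981934)
side 0.013 525 ((531.4588012695312, -2.2711181640625), (91.21257781982422, 47.20037078857422), 44.514686584472656) 0.023739005049208672
side 0.03 174 ((530.1524047851562, -2.8882217407226562), (13.101441383361816, 37.754730224609375), 64.7005615234375) 0.045206094115406104
side pan 1485 ((493.54034423828125, -285.2213134765625), 99.5003433227539)
side tray 540 ((570.3888549804688, 307.1652526855469), (200.5597686767578, 165.08547973632812), 1.712969422340393)
```

View pics/crop0.png

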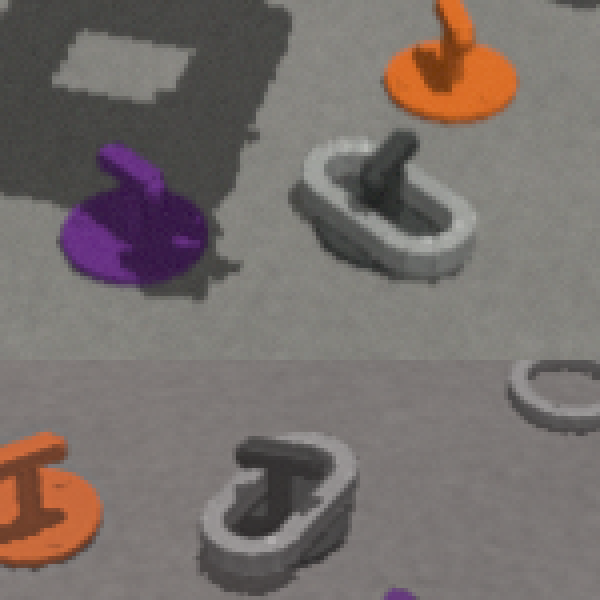

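The crop confirms it: the dark hook on a round flange with the link round its stem, at (321,282) in scene and (341,242) in side. The link's axis is about 44.5° and the horns about -25.7°, so the link needs a turn of about -70°. Next I'll check the neighbours' clearance and the fingertip height.

Run:
```python
from h import *
for n in("scene","side"):
    q=np.load(n+"0.npz");P=cloud(q["D"],q["K"],q["W"]);im=q["im"];hsv=cv2.cvtColor(im,cv2.COLOR_RGB2HSV)
    for nm,lo,hi in(("orange",5,18),("purple",125,150)):
        m=(hsv[...,0]>=lo)&(hsv[...,0]<=hi)&(hsv[...,1]>120)&(q["D"]>0)&(abs(P[...,0]-.5)<.12)&(abs(P[...,1])<.15)&(P[...,2]<.06)&((nm=="purple")|(P[...,0]>.43))
        k=P[m]; print(n,nm,m.sum(),cv2.minEnclosingCircle((k[:,:2]*1000).astype(np.float32)) if len(k) else "")
    m=(q["D"]>0)&(abs(P[...,0]-.55)<.08)&(abs(P[...,1])<.05)&(P[...,2]>.12)&(P[...,2]<.3)
    k=P[m]; 
    if len(k): print(n,"tips",np.percentile(k[:,2],[0,1,5,20]),k[k[:,2]<np.percentile(k[:,2],5)].mean(0))
```

```text
scene orange 262 ((432.3739318847656, 26.6706485748291), 29.478816986083984)
scene purple 795 ((549.3033447265625, -108.79432678222656), 31.651662826538086)
scene tips [0.24542373 0.24634539 0.2488761  0.25693178] [0.59847901 0.00253726 0.24735687]
side orange 252 ((432.1553955078125, 39.17878341674805), 46.866920471191406)
side purple 331 ((546.9102172851562, -112.56116485595703), 31.27043914794922)
side tips [0.24427431 0.24593783 0.25112652 0.26216807] [ 0.55932765 -0.00585849  0.24815544]
```

Emit:
{"fn": "send_rows", "kwargs": {
  "deltas": [
    [[-0.001,-0.0192,0.03,0,0,0,0.45],[0,0,0.03,0,0,0.159,0.45],[0,0,0.03,0,0,0.159,0.45],[0,0,0.02,0,0,0.159,0.45],[0,0,0.01,0,0,0.159,0.45],[0,0,0.0,0,0,0.158,0.45],[0,0,0,0,0,0,0.45],[0,0,0,0,0,0,0.45]]
  ]
}}

```text
time_s: 1.1
position: [0.5308, -0.001, 0.1363]
tool_rot: [[0.711, 0.703, -0.0], [0.703, -0.711, 0.0], [-0.0, -0.0, -1.0]]
ft_force: [-0.4, 0.1, 0.1]
grip_width: 0.062
gripper_force: 0.0
```

```bash
cat > look.py <<'E'
from h import *
import sys
im,D,K,W,s=grab("wrist");save(sys.argv[1],im)
P=cloud(D,K,W);c=np.array([.5304,-.001])
Q=P[(D>0)&(np.linalg.norm(P[...,:2]-c,axis=-1)<.06)]
for lo,hi in((.015,.024),(.036,.048)):
    k=Q[(Q[:,2]>lo)&(Q[:,2]<hi)]
    if len(k)>4: print(lo,len(k),cv2.minAreaRect((k[:,:2]*1000).astype(np.float32)),k[:,2].max())
R=s["tool_rot"];print(s["position"],"psi",np.degrees(np.arctan2(R[1,1],R[0,1])),s["grip_width"],s["ft_force"],R[:,2])
E
python3 look.py w1; python3 -c "
from h import *
q=np.load('scene0.npz');print(ray(q['K'],q['W'],338,250,.005))"
```

```text
0.015 3570 ((530.3213500976562, -3.1778182983398438), (90.50483703613281, 46.947105407714844), 44.9354362487793) 0.023833306494205952
0.036 1011 ((529.9404296875, -2.8747243881225586), (11.40267562866211, 39.475555419921875), 63.246238708496094) 0.04480090943036344
[ 0.53076399 -0.00097869  0.1363116 ] psi -45.31761213733427 0.06195675219154745 [-0.42430512  0.11268667  0.07150196] [-5.85179297e-05  3.00779049e-06 -9.99999998e-01]
[0.42248051 0.02743863 0.005     ]
```

View pics/w1.png

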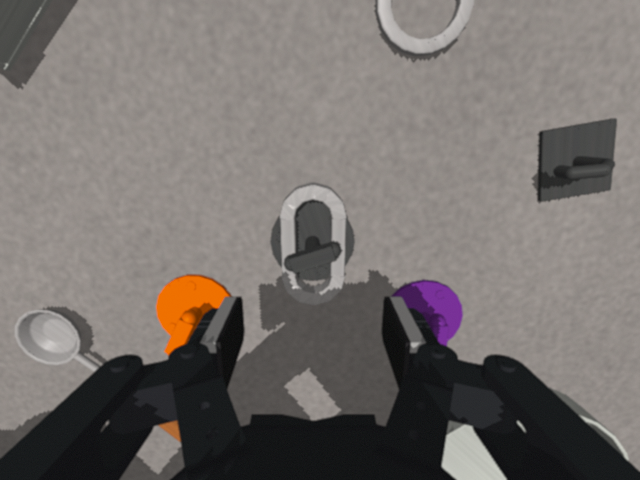

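The wrist view shows the link upright at (313,243), midway between the fingers, and the path down is clear. Going down to grip it.

Emit:
{"fn": "send_rows", "kwargs": {
  "deltas": [
    [[-0.0015,0.001,0.03,0,0,0,0.45],[0,0,0.03,0,0,0,0.45],[0,0,0.025,0,0,0,0.45],[0,0,0.015,0,0,0,0.45],[0,0,0.005,0,0,0,0.45],[0,0,0,0,0,0,0.45],[0,0,0,0,0,0,0],[0,0,0,0,0,0,-0.1],[0,0,0,0,0,0,-0.3],[0,0,0,0,0,0,-0.3]]
  ],
  "squeeze": 50
}}

```text
time_s: 2.4
position: [0.5308, -0.0028, 0.0324]
tool_rot: [[0.713, 0.701, 0.002], [0.701, -0.713, -0.0], [0.001, 0.001, -1.0]]
ft_force: [-1.4, 0.5, 5.6]
grip_width: 0.0443
gripper_force: 51.7
```

Emit:
{"fn": "send_rows", "kwargs": {
  "deltas": [
    [[0,0,-0.003,0,0,0,-0.3],[0,0,-0.002,0,0,0,-0.3],[0,0,0,0,0,0,-0.3]]
  ]
}}

```text
time_s: 2.78
position: [0.5305, -0.0028, 0.0365]
tool_rot: [[0.713, 0.701, 0.0], [0.701, -0.713, -0.0], [0.0, 0.0, -1.0]]
ft_force: [-0.1, 0.5, -2.5]
grip_width: 0.0445
gripper_force: 51.5
```

```bash
python3 look.py w2
```

```text
0.015 9893 ((532.8604125976562, -5.371734619140625), (88.31002807617188, 66.25983428955078), 64.04368591308594) 0.02399991385855965
0.036 4753 ((531.304443359375, -3.4795188903808594), (23.279870986938477, 72.03207397460938), 44.39439392089844) 0.04799712351439228
[ 0.53045588 -0.00276885  0.03646304] psi -45.491368772662774 0.04450235954591915 [-0.06610729  0.47098521 -2.46972985] [ 2.21070486e-04 -4.51918802e-05 -9.99999975e-01]
```

View pics/w2.png

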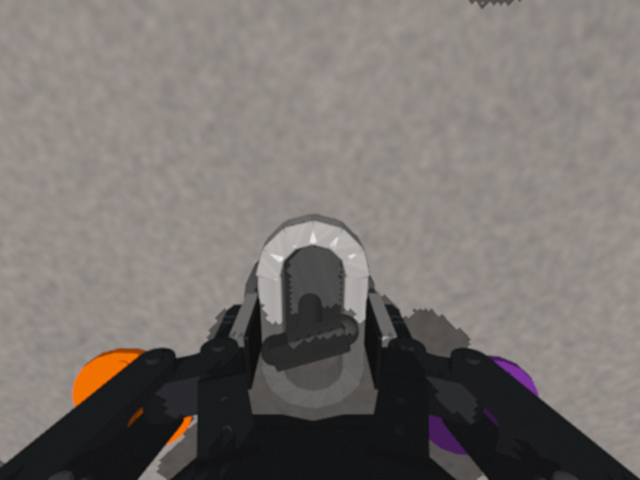

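The link is held alone: the force is about its weight, and it sits at (313,300) in the slot view. Turning it by -70°.

Emit:
{"fn": "send_rows", "kwargs": {
  "deltas": [
    [[0,0,0,0,0,0.1228,-0.3],[0,0,0,0,0,0.1228,-0.3],[0,0,0,0,0,0.1228,-0.3],[0,0,0,0,0,0.1228,-0.3],[0,0,0,0,0,0.1228,-0.3],[0,0,0,0,0,0.1228,-0.3],[0,0,0,0,0,0.1228,-0.3],[0,0,0,0,0,0.1228,-0.3],[0,0,0,0,0,0.1228,-0.3],[0,0,0,0,0,0.1228,-0.3],[0,0,0,0,0,0,-0.3],[0,0,0,0,0,0,-0.3]]
  ]
}}

```text
time_s: 4.32
position: [0.5304, -0.0028, 0.0363]
tool_rot: [[0.901, -0.434, -0.0], [-0.434, -0.901, 0.0], [-0.0, 0.0, -1.0]]
ft_force: [0.1, 0.2, -1.6]
grip_width: 0.045
gripper_force: 51.5
```

```bash
python3 look.py w3
python3 - <<'E'
from h import *
for n in("side","scene"):
    im,D,K,W,s=grab(n);P=cloud(D,K,W)
    k=P[(D>0)&(np.linalg.norm(P[...,:2]-[.53,-.002],axis=-1)<.03)&(P[...,2]>.034)&(P[...,2]<.046)&(im.max(-1)<110)]
    print(n,len(k),cv2.minAreaRect((k[:,:2]*1000).astype(np.float32)) if len(k)>5 else "")
E
```

```text
0.015 10820 ((532.0369262695312, -1.4808845520019531), (65.88121032714844, 88.5246353149414), 44.40886688232422) 0.0239989279012911
0.036 4161 ((530.3345336914062, -5.211849212646484), (69.6030502319336, 37.607906341552734), 78.88655853271484) 0.04799610078710355
[ 0.53037447 -0.00276456  0.03626515] psi -115.71786252713912 0.044950489870519986 [ 0.08796158  0.19413801 -1.58305802] [-1.31256620e-04  2.51353374e-05 -9.99999991e-01]
side 62 ((535.8388671875, -9.971263885498047), (55.81224822998047, 19.504993438720703), 47.46935272216797)
scene 195 ((530.6815795898438, 0.9635543823242188), (53.97914123535156, 38.272071838378906), 50.12496566772461)
```

View pics/w3.png

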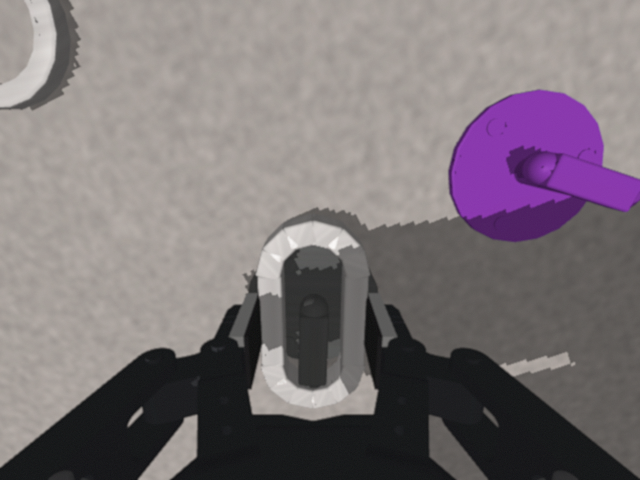

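The bar lies along the slot, centred at column 313, so it should clear. Lifting straight up.

Emit:
{"fn": "send_rows", "kwargs": {
  "deltas": [
    [[0,0,-0.004,0,0,0,-0.3],[0,0,-0.006,0,0,0,-0.3],[0,0,-0.008,0,0,0,-0.3],[0,0,-0.008,0,0,0,-0.3],[0,0,-0.01,0,0,0,-0.3],[0,0,-0.02,0,0,0,-0.3],[0,0,-0.03,0,0,0,-0.3],[0,0,-0.03,0,0,0,-0.3],[0,0,0,0,0,0,-0.3],[0,0,0,0,0,0,-0.3]]
  ]
}}

```text
time_s: 5.72
position: [0.5299, -0.0027, 0.1515]
tool_rot: [[0.9, -0.436, -0.002], [-0.436, -0.9, 0.0], [-0.002, 0.0, -1.0]]
ft_force: [-1.1, 0.6, -3.0]
grip_width: 0.0445
gripper_force: 51.5
```

```bash
python3 look.py w4;  python3 - <<'E'
from h import *
s=telemetry.observe();R=s["tool_rot"];print(R.T@(np.array([.493,-.2845,s["position"][2]])-s["position"]),s["q"])
E
```

```text
0.036 423 ((522.8540649414062, 0.15696239471435547), (10.4790678024292, 24.089210510253906), 63.72708511352539) 0.044782337990360244
[ 0.52987033 -0.00265407  0.15145851] psi -115.85827896154754 0.04447333782817313 [-1.09208763  0.63947119 -2.98459265] [-1.50265914e-03  3.96941914e-04 -9.99998792e-01]
[ 8.98079879e-02  2.69679090e-01 -5.94120912e-05] [-1.31000454e+01  2.57291888e+01  8.69472466e+01 -1.17313233e-03
  6.74558391e+01  1.02755388e+02]
```

View pics/w4.png

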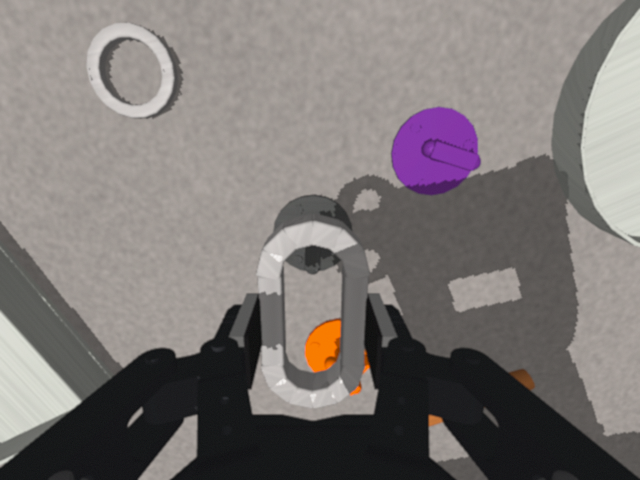

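The link is off, hanging free at (313,300), and the hook is still standing behind it at (313,220). On to the pan.

Emit:
{"fn": "send_rows", "kwargs": {
  "deltas": [
    [[0.005,0.015,0,0,0,0,-0.3],[0.0115,0.0345,0,0,0,0,-0.3],[0.0135,0.0405,0,0,0,0,-0.3],[0.015,0.045,0,0,0,0,-0.3],[0.015,0.045,0,0,0,0,-0.3],[0.0135,0.0405,0,0,0,0,-0.3],[0.0115,0.0345,0,0,0,0,-0.3],[0.005,0.015,0,0,0,0,-0.3],[0,0,0.03,0,0,0,-0.3],[0,0,0.03,0,0,0,-0.3],[0,0,0.02,0,0,0,-0.3],[0,0,0,0,0,0,-0.3]]
  ]
}}

```text
time_s: 7.28
position: [0.4929, -0.2843, 0.0709]
tool_rot: [[0.9, -0.436, -0.003], [-0.436, -0.9, 0.003], [-0.004, -0.001, -1.0]]
ft_force: [0.7, 0.2, -2.2]
grip_width: 0.0446
gripper_force: 51.7
```

Run:
```python
from h import *
s=telemetry.observe();R=s["tool_rot"];print(s["position"],R.T@(np.array([.493,-.2845,s["position"][2]])-s["position"]),s["grip_width"],R[:,2])
```

```text
[ 0.49293615 -0.2842782   0.0708544 ] [ 1.54124696e-04  1.71808077e-04 -7.73710698e-07] 0.04456896537359332 [-0.00286657  0.00266313 -0.99999235]
```

Emit:
{"fn": "send_rows", "kwargs": {
  "deltas": [
    [[0,0,0.02,0,0,0,-0.3],[0,0,0.01,0,0,0,-0.3],[0,0,0.005,0,0,0,-0.3],[0,0,0.003,0,0,0,-0.3],[0,0,0,0,0,0,-0.3]]
  ]
}}

```text
time_s: 7.9
position: [0.4938, -0.2851, 0.0346]
tool_rot: [[0.9, -0.436, 0.0], [-0.436, -0.9, -0.0], [0.0, 0.0, -1.0]]
ft_force: [0.0, -0.2, -2.1]
grip_width: 0.0442
gripper_force: 51.7
```

Emit:
{"fn": "send_rows", "kwargs": {
  "deltas": [
    [[0,0,0.0015,0,0,0,-0.3],[0,0,0,0,0,0,-0.3],[0,0,0,0,0,0,-0.3]]
  ]
}}

```text
time_s: 8.28
position: [0.4937, -0.285, 0.0329]
tool_rot: [[0.9, -0.436, 0.0], [-0.436, -0.9, -0.0], [0.0, 0.0, -1.0]]
ft_force: [0.2, 0.1, -2.6]
grip_width: 0.0441
gripper_force: 51.8
```

Emit:
{"fn": "send_rows", "kwargs": {
  "deltas": [
    [[0,0,0.001,0,0,0,-0.3],[0,0,0,0,0,0,-0.3],[0,0,0,0,0,0,0.2],[0,0,0,0,0,0,0.3],[0,0,0,0,0,0,0.4],[0,0,-0.02,0,0,0,0.4],[0,0,-0.04,0,0,0,0.4],[0,0,-0.04,0,0,0,0.4],[0,0,-0.02,0,0,0,0.4],[0,0,0,0,0,0,0.3]]
  ]
}}

```text
time_s: 9.52
position: [0.4941, -0.2853, 0.1531]
tool_rot: [[0.9, -0.436, 0.002], [-0.436, -0.9, -0.002], [0.003, 0.001, -1.0]]
ft_force: [-0.9, -0.3, -1.0]
grip_width: 0.0554
gripper_force: 0.0
```

Run:
```python
from h import *
im,D,K,W,s=grab("scene");save("s5",im);P=cloud(D,K,W)
k=P[(D>0)&(np.linalg.norm(P[...,:2]-[.493,-.2845],axis=-1)<.06)&(P[...,2]>.012)&(P[...,2]<.03)]
print("link",len(k),cv2.minAreaRect((k[:,:2]*1000).astype(np.float32)),k[:,2].max())
for n in("scene","side"):
    im,D,K,W,s=grab(n);P=cloud(D,K,W)
    k=P[(D>0)&(np.linalg.norm(P[...,:2]-[.53,-.0015],axis=-1)<.035)&(P[...,2]>.034)&(P[...,2]<.05)]
    r=cv2.minAreaRect((k[:,:2]*1000).astype(np.float32));print("hook",n,len(k),r,k[:,2].max())
s=telemetry.observe();R=s["tool_rot"];print(s["position"],R.T@(np.array([.530,-.002,s["position"][2]])-s["position"]),s["grip_width"],np.degrees(np.arctan2(R[1,1],R[0,1])))
```

```text
link 623 ((493.9660339355469, -281.312744140625), (48.35971450805664, 91.32648468017578), 63.138099670410156) 0.023179515802800754
hook scene 140 ((530.7379760742188, -0.5977630615234375), (12.516427993774414, 38.89509963989258), 62.28574752807617) 0.047060544738529164
hook side 24 ((515.0848388671875, 3.338390350341797), (11.511544227600098, 5.298257827758789), 77.64552307128906) 0.04299283763215089
[ 0.49327696 -0.2846794   0.1505983 ] [-0.09024032 -0.27039378  0.00033746] 0.055619456476826805 -115.85771035726815
```

View pics/s5.png

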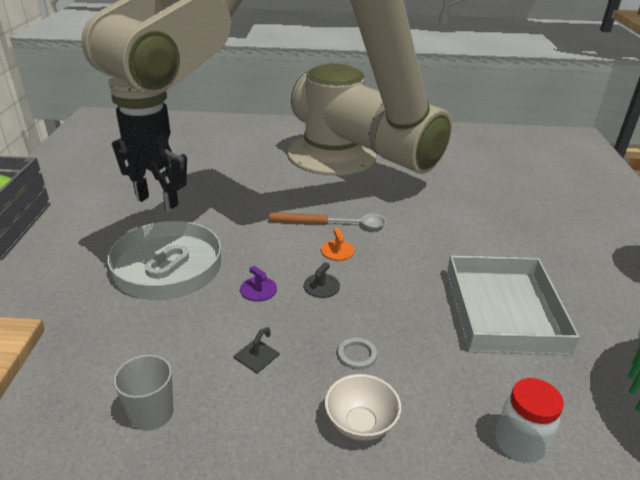

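The link lies flat in the pan at (166,262), and the hook stands at (321,283). Returning above the hook and checking from near.

Emit:
{"fn": "send_rows", "kwargs": {
  "deltas": [
    [[-0.005,-0.015,0,0,0,0,0],[-0.0115,-0.0345,0,0,0,0,0],[-0.0135,-0.0405,0,0,0,0,0],[-0.015,-0.045,0,0,0,0,0],[-0.015,-0.045,0,0,0,0,0],[-0.0135,-0.0405,0,0,0,0,0],[-0.0115,-0.0345,0,0,0,0,0],[-0.005,-0.0155,0,0,0,0,0],[0,0,0,0,0,0,0],[0,0,0,0,0,0,0]]
  ]
}}

```text
time_s: 10.92
position: [0.5306, -0.0032, 0.1517]
tool_rot: [[0.9, -0.437, -0.0], [-0.437, -0.9, -0.0], [-0.0, 0.0, -1.0]]
ft_force: [0.2, 0.2, 0.5]
grip_width: 0.0428
gripper_force: 0.0
```

Run:
```python
from h import *
im,D,K,W,s=grab("wrist");save("w6",im);P=cloud(D,K,W)
k=P[(D>0)&(np.linalg.norm(P[...,:2]-[.53,-.002],axis=-1)<.035)&(P[...,2]>.034)&(P[...,2]<.05)]
r=cv2.minAreaRect((k[:,:2]*1000).astype(np.float32));print("hook",len(k),r,k[:,2].max())
R=s["tool_rot"];print(s["position"],R.T@(np.array([r[0][0]/1000,r[0][1]/1000,s["position"][2]])-s["position"]),s["grip_width"],np.degrees(np.arctan2(R[1,1],R[0,1])))
```

```text
hook 803 ((530.2855224609375, -3.3766860961914062), (10.894976615905762, 39.29340744018555), 62.41598892211914) 0.04485025011293109
[ 0.53055997 -0.00315929  0.15165981] [-1.51919664e-04  3.15439308e-04  1.12743288e-07] 0.04276397312757912 -115.90082072869852
```

View pics/w6.png

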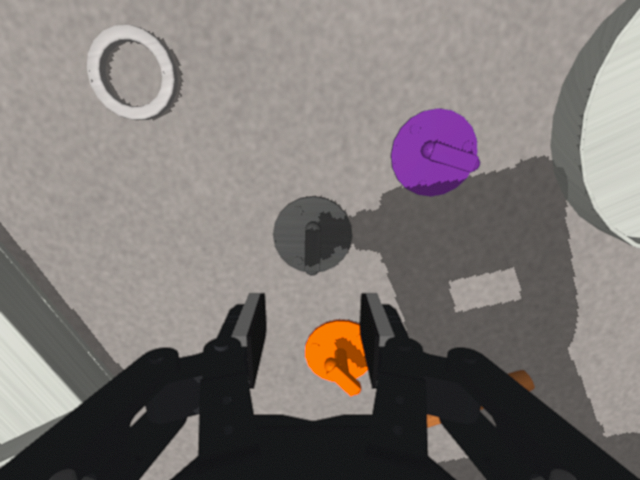

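The hook at (313,238) is in line with the jaws and centred. Going down to pinch it.

Emit:
{"fn": "send_rows", "kwargs": {
  "deltas": [
    [[0,0,0.03,0,0,0,0],[0,0,0.03,0,0,0,0],[0,0,0.03,0,0,0,0],[0,0,0.015,0,0,0,0],[0,0,0.0045,0,0,0,0],[0,0,0,0,0,0,-0.3],[0,0,0,0,0,0,-0.6],[0,0,0,0,0,0,-0.75],[0,0,0,0,0,0,-0.95],[0,0,0,0,0,0,-1],[0,0,0,0,0,0,-1]]
  ],
  "squeeze": 50
}}

```text
time_s: 12.35
position: [0.531, -0.0024, 0.0432]
tool_rot: [[0.9, -0.436, 0.002], [-0.436, -0.9, -0.0], [0.002, -0.0, -1.0]]
ft_force: [-0.4, -1.1, 5.4]
grip_width: 0.0101
gripper_force: 49.0
```

Emit:
{"fn": "send_rows", "kwargs": {
  "deltas": [
    [[0,0,-0.005,0,0,0,-1],[0,0,-0.015,0,0,0,-1],[0,0,-0.03,0,0,0,-1],[0,0,-0.03,0,0,0,-1],[0,0,-0.02,0,0,0,-1],[0,0,0,0,0,0,-1],[0,0,0,0,0,0,-1]]
  ]
}}

```text
time_s: 13.22
position: [0.5302, -0.0022, 0.1418]
tool_rot: [[0.9, -0.436, -0.001], [-0.436, -0.9, 0.0], [-0.001, 0.0, -1.0]]
ft_force: [0.1, -0.7, -1.7]
grip_width: 0.0099
gripper_force: 48.9
```

Run:
```python
from h import *
im,D,K,W,s=grab("wrist");save("w7",im)
R=s["tool_rot"];print(s["position"],R.T@(np.array([.570,.308,s["position"][2]])-s["position"]),s["grip_width"],s["q"])
```

```text
[ 0.53018579 -0.0022081   0.1418149 ] [-9.94362948e-02 -2.96524300e-01  3.69569157e-05] 0.009887470784230176 [-1.30429897e+01  2.63955123e+01  8.76275950e+01  6.17991532e-04
  6.60390852e+01  1.02808841e+02]
```

View pics/w7.png

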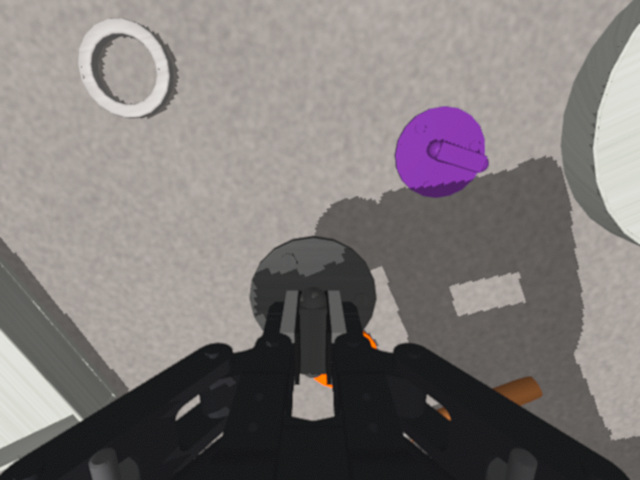

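The hook is held at (313,300). Moving over the tray.

Emit:
{"fn": "send_rows", "kwargs": {
  "deltas": [
    [[-0.005,-0.015,0,0,0,0,-1],[-0.011,-0.033,0,0,0,0,-1],[-0.0135,-0.04,0,0,0,0,-1],[-0.0135,-0.04,0,0,0,0,-1],[-0.0135,-0.04,0,0,0,0,-1],[-0.0135,-0.04,0,0,0,0,-1],[-0.0135,-0.04,0,0,0,0,-1],[-0.011,-0.033,0,0,0,0,-1],[-0.005,-0.0155,0,0,0,0,-1],[0,0,0,0,0,0,-1],[0,0,0,0,0,0,-1]]
  ]
}}

```text
time_s: 14.65
position: [0.5703, 0.307, 0.1421]
tool_rot: [[0.9, -0.437, -0.001], [-0.437, -0.9, -0.001], [-0.0, 0.001, -1.0]]
ft_force: [-0.0, -0.1, -1.5]
grip_width: 0.0098
gripper_force: 49.0
```

Emit:
{"fn": "send_rows", "kwargs": {
  "deltas": [
    [[0,0,0.03,0,0,0,-1],[0,0,0.03,0,0,0,-1],[0,0,0.02,0,0,0,-1],[0,0,0.01,0,0,0,-1],[0,0,0,0,0,0,-1],[0,0,0,0,0,0,-1]]
  ]
}}

```text
time_s: 15.4
position: [0.5709, 0.3078, 0.0534]
tool_rot: [[0.9, -0.436, 0.002], [-0.436, -0.9, 0.001], [0.001, -0.001, -1.0]]
ft_force: [-0.6, 0.6, -1.8]
grip_width: 0.0102
gripper_force: 48.9
```

Emit:
{"fn": "send_rows", "kwargs": {
  "deltas": [
    [[0,0,0.003,0,0,0,-1],[0,0,0.0015,0,0,0,-1],[0,0,0,0,0,0,-1],[0,0,0,0,0,0,-1]]
  ]
}}

```text
time_s: 15.9
position: [0.5704, 0.3079, 0.0479]
tool_rot: [[0.9, -0.436, 0.0], [-0.436, -0.9, -0.0], [0.0, -0.0, -1.0]]
ft_force: [-0.2, 0.3, -2.2]
grip_width: 0.01
gripper_force: 48.9
```

Emit:
{"fn": "send_rows", "kwargs": {
  "deltas": [
    [[0,0,0.001,0,0,0,-1],[0,0,0,0,0,0,-1]]
  ]
}}

```text
time_s: 16.15
position: [0.5704, 0.308, 0.0473]
tool_rot: [[0.9, -0.436, 0.0], [-0.436, -0.9, 0.0], [0.0, -0.0, -1.0]]
ft_force: [-1.9, -0.6, 2.3]
grip_width: 0.0101
gripper_force: 49.5
```

Contact felt. Releasing gently and backing off.

Emit:
{"fn": "send_rows", "kwargs": {
  "deltas": [
    [[0,0,0,0,0,0,-0.7],[0,0,0,0,0,0,-0.5],[0,0,0,0,0,0,-0.3],[0,0,0,0,0,0,-0.3],[0,0,-0.01,0,0,0,-0.3],[0,0,-0.03,0,0,0,-0.3],[0,0,-0.05,0,0,0,-0.3],[0,0,-0.05,0,0,0,-0.3],[0,0,-0.03,0,0,0,-0.3],[0,0,0,0,0,0,-0.3],[0,0,0,0,0,0,-0.3]]
  ],
  "squeeze": 20
}}

```text
time_s: 17.52
position: [0.57, 0.3077, 0.216]
tool_rot: [[0.9, -0.436, -0.001], [-0.436, -0.9, -0.0], [-0.001, 0.001, -1.0]]
ft_force: [-1.0, 0.4, -0.6]
grip_width: 0.0297
gripper_force: 0.0
```

Run:
```python
from h import *
im,D,K,W,s=grab("scene");save("s8",im);P=cloud(D,K,W)
for c,lo in(((.57,.308),.036),((.493,-.2845),.012)):
    k=P[(D>0)&(np.linalg.norm(P[...,:2]-c,axis=-1)<.055)&(P[...,2]>lo)&(P[...,2]<.06)]
    print(len(k),cv2.minAreaRect((k[:,:2]*1000).astype(np.float32)),k[:,2].max())
```

```text
127 ((571.6268310546875, 309.9179382324219), (11.02942943572998, 35.317989349365234), 63.28648376464844) 0.05138886236664364
623 ((493.2922058105469, -281.95654296875), (49.69767761230469, 92.33802795410156), 64.37604522705078) 0.022886827140437438
```

View pics/s8.png

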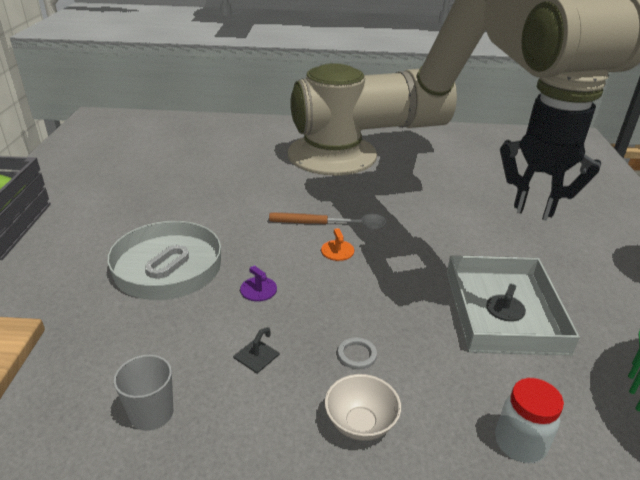

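The hook stands upright in the tray at (507,304), the link lies flat in the pan at (166,262), and the arm is clear.

```bash
python3 -c "
from rig import env
print(env.close_job())"
```

```text
the job is handed in; nothing more can be done
None
```

The link lies flat in the round pan, the hook stands upright on its flange in the tray, and I handed the job in at about 17.6 s of the 61 s allowed; no verdict came back.

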